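# Push the thread tray up the tilted stand and behind its lip

### The job

Slide the full wooden tray across the bench and push it squarely up the ramp of the tilted tray stand until its near edge drops behind the lip and it lies flat on the bed. Then give the tray a light tug back downhill against the lip, to prove that it is caught, and let go. Do not lift the tray, do not ram it into the back rail, press and tug gently, and leave the mallet, the jar and the thread cone where they are.

Things in the scene. Friction and masses are not known exactly. Their poses are not given: they have to be found in the camera images.
- tray: open pine tray, 160 mm long (its x), 130 wide (y), 60 high, walls 9 thick, floor 8 thick, 0.75 to 0.97 kg; origin: middle of its underside. +x is the end with eight thread spools (fixed in it, from x = +8 mm on), which leads uphill; the near half is empty. It starts flat on the bench below the ramp's foot, off centre up to 35 mm, askew up to 0.3 rad
- tray_rim (a point): middle of the top of the tray's near wall (tray x = -75.5 mm, z = 60 mm). This 9 mm wall can be pinched, straddled, pushed from outside or pulled from inside; 79 mm are free between its inside face and the spools. Pull low, within 40 mm of the underside: a pull at the rim can tip the tray over the lip
- tray_edge (a point): middle of the bottom outside edge of the tray's near wall (tray x = -80 mm, z = 0): the edge that must drop behind the lip. A finger rubbing on the wall can hold it up; easing off, or a light downward load, lets it drop
- rack: the tilted tray stand, fixed. Origin: middle of its ramp's foot, on the bench; x level, uphill; z up. A 110 mm plywood ramp rises at 0.244 rad to the lip. Side rails 136 mm apart inside (3 mm play each side of the tray), 20 mm higher than the ramp, flank the bed and the ramp's upper 70 mm; below that they splay out by 0.4 rad as a lead-in
- deck: the stand's bed. Origin: on its surface, mid width, where the lip's square uphill face stands at the middle of its setting; x up the slope (0.244 rad), y across, z square to the bed. The ramp's surface is at z = +12 mm, its foot at x = -110 mm. The tray is home when it lies flat on the bed with its near bottom edge at z = 0. Friction usually keeps the tray where it is left on the slope
- lip_mount: slotted mount that carries the lip, a hardwood strip across the top of the ramp, level with it and 12 mm above the bed; origin and axes as deck. The lip is clamped by wing nuts up to 12 mm below or above its middle setting (face at deck x = -12 to +12 mm), not measured: feel for it. Rigid. A light tug is 4 to 24 N at the lip for 0.15 s or more; over 24 N on it at any time is too rough
- rail: rigid back rail across the upper end of the bed, 32 mm high, 12 mm thick; origin: middle of the foot of its downhill face, at deck x = 176 mm, so that the 160 mm tray has 4 to 28 mm of play between lip and rail, as the lip is set. More than 24 N of the tray on it is ramming
- mallet: wooden mallet lying on the bench, head 75 mm wide and 54 mm thick, about 230 mm long; origin on the bench under its middle; not to be moved
- jar: amber screw-top jar, 60 mm across, 85 mm high, origin at the middle of its underside; not to be moved
- cone: cone of thread, 60 mm across its foot, 95 mm high, origin at the middle of its underside; not to be moved
Mind the look-alikes: they are no part of the job. What is shaped like the tray but purple or turquoise is not meant.

How it is judged:
On the way, in this order (a step that is already met when the one before it is completed fails the run):
1. the tray slides up the ramp between the side rails, standing on the ramp (x of tray_edge in the frame of deck between -0.095 and -0.016 m and z of tray_edge in the frame of deck below 0.022 m and angle between the x axis of tray and the x axis of deck, either way round below 0.2 rad), for 0.1 s.
2. with its near edge down behind the lip, the tray is tugged back against the lip with more than 4 N (x of tray_edge in the frame of deck above -0.016 m and z of tray_edge in the frame of deck below 0.004 m and angle between the z axis of tray and the z axis of deck, either way round below 0.03 rad and contact force between tray and lip_mount above 4 N), for 0.15 s.
At the end, for the whole second after the job is handed in: The tray lies flat on the bed (within 0.03 rad) and square in it (within 0.06 rad), spools uphill, its near bottom edge down behind the lip (within 4 mm of the bed's surface), at rest and released (x of tray_edge in the frame of deck between -0.016 and 0.02 m and z of tray_edge in the frame of deck below 0.004 m and angle between the z axis of tray and the z axis of deck, either way round below 0.03 rad and angle between the x axis of tray and the x axis of deck, either way round below 0.06 rad and linear speed of tray below 0.01 m/s and contact force between the fingers and tray below 0.1 N); the robot touches nothing.
It fails at once if the tray is pressed against the back rail with more than 24 N (contact force between tray and rail above 24 N).
It fails at once if the tray is pressed or pulled on the lip with more than 24 N (contact force between tray and lip_mount above 24 N).
It fails at once if the tray is lifted off the bench (x of tray_edge in the frame of deck below -0.11 m and height (world z) of tray_edge above 0.025 m).
It fails at once if the tray is lifted off the ramp (x of tray_edge in the frame of deck above -0.11 m and z of tray_edge in the frame of deck above 0.035 m).
It fails at once if the mallet, the jar or the cone is moved by more than 25 mm (distance of any of mallet, jar, cone from where it was at the start of the episode above 0.025 m).
It also fails if it takes over 64 s, if anything falls off the work surface, if the arm or the gripper's body presses on something with over 40 N, if the wrist force passes 120 N, or if a joint passes its speed limit or range.

### The arm

A 6-joint arm with a two-finger parallel gripper is mounted at the origin on the work surface. World frame = base frame: x ahead of the robot, y to its left, z up, the work surface at z = 0. Lengths are in m, angles in rad, forces in N, time in s.
With the tool pointing down it reaches from about 0.3 to 0.875 m from the base axis. Payload 6.4 kg.
Tool frame: the origin (TCP) lies at the very end of the fingers, on their centre line; the grasp point (between the pads) lies 19 mm behind it; z points along the fingers, y is the line along which they close (so a half turn about z gives the same grasp; the last joint's range is limited). The gripper opens to 85 mm and grips with 20 to 120 N. Pads are 22 mm wide; open, the fingers measure 114 mm over their backs; the gripper's body (76 mm by 85 mm) begins 54 mm behind the grasp point. The pads swing forward as they close: fully open they stand 13 mm farther back than shut.
Start: joints at [-1.378, 0.181, 1.607, -0, 1.354, -0.206], TCP at [0.223, -0.53, 0.231] pointing down, gripper open.
Joint ranges: [-2.99, 2.99], [-0.89, 2.07], [0.3, 2.58], [-1.14, 4.28], [0, 2.63], [-3.12, 3.12]. Speed limits (rad/s): [2.57, 2.57, 3.01, 3.14, 3.14, 3.14].

### API

Orientations are given as a unit quaternion [w, x, y, z].
In Python, from bench import ctrl gives the robot as it stands.
- The arm moves only by the tool jog_arm, never from a script. Its argument "series" is a list that holds one entry, the list of rows, each a list of 7 numbers: the shift along the tool's x, y, z in mm, then the turn, a rotation vector about the tool's x, y, z in rad, then the finger opening in mm, from 0 to 85.4. In form: [[[tx, ty, tz, rx, ry, rz, gripper], ...]]. A call has exactly 10 rows; each row shifts and turns the commanded pose from where the row before left it, along the tool's axes as they then stand; what a row does not reach is not made up. A row lasts 1/10 s, in which the tool goes at most 50 mm and 8.59 degrees, less where a joint would pass 70% of its speed; a pose out of reach is approached as far as the arm can. A call with a gripper value outside its range is refused whole. The fingers move at their own pace and stop on an object; the grip force is fixed at half the most. Time passes only in rows, so rows that do not move let the fingers close, or fill a call up. It gives the time, the measured TCP pose, the force, the opening and the grip force at its end, in the units of the state.
- ctrl.get_obs(): the state, without advancing time (a new reading comes with each control period).
- ctrl.camera(name): name is "side" or "top" or "wrist"; returns a dict with "frame" (400x640x3 uint8, blue, green, red), "z_map" (400x640 float32, m along the optical axis (not along the pixel's ray), 0 where there is no reading), "fx", "fy", "cx", "cy" (pixels), "xyz" and "rotation" of the camera in the world. Camera axes: x right, y down, z forward; pixel columns grow to the right and rows downward; lengths in m; the calibration is good to about 2 mm. A picture is of the moment at which its call begins.
- ctrl.hand_in(): hands the job in; it is judged then, once.
The state is a dict: "time_s": time; "q": joint angles; "dq": joint speeds; "joint_efforts": joint torques, N m; "eef_pos": TCP position; "eef_rot": TCP orientation; "wrist_force": force on the tool from outside, world axes, zero at the start; "torque": the same for the moment, N m; "opening": opening from 0.0 (shut) to 1.0 (fully open); "grasp_force": force on a finger pad.
Only numpy, scipy, OpenCV 4.12 (cv2) and the standard library are available. Lean on these libraries where they do the work, as an engineer would, in place of code of your own. Each camera call takes 0.05 s, during which the arm holds its last target. There are 200 camera calls.

## Working session

There is one attempt and no reset: what is moved stays moved. The work goes in short steps, Python scripts to look and compute and a tool call to move; the robot and the scene stay as the last step left them, time stands still between calls to the robot, and variables do not carry over. Pictures are saved under pics/ and viewed, at most 10 in all, crops included, and the job is handed in when it is done.

Besides the shell and the picture viewer there is one more tool, called after ">>>" by a JSON object that holds its "op" and its "data", one argument or row to a line. jog_arm: Moves the arm, as the interface text tells. Its arguments: {"type":"object","properties":{"series":{"type":"array"}},"required":["series"]}

```bash
ls; mkdir -p pics; python3 - <<'E'
from bench import ctrl
import cv2,numpy as np,pickle
d={}
for n in("top","side"):
    c=ctrl.camera(n); d[n]=c; cv2.imwrite(f"pics/{n}0.png",c["frame"]); print(n,c["fx"],c["cx"],c["cy"],c["xyz"],np.round(c["rotation"],3).tolist())
pickle.dump(d,open("d0.pkl","wb"))
o=ctrl.get_obs(); print(o)
E
```

```text
pics
top 429.24154536238007 319.31260239846773 197.95117053162042 [ 0.3483482  -0.09434045  1.64267887] [0.026, -0.703, 0.71, -0.04]
side 406.3405579431791 321.9446538014008 201.8215367479649 [0.14080382 0.90118298 0.7572879 ] [0.085, -0.147, 0.864, -0.474]
{'time_s': 0.1, 'q': array([-1.37828733e+00,  1.81445905e-01,  1.60788667e+00, -1.71040602e-06,
        1.35383642e+00, -2.06327037e-01]), 'dq': array([ 0.0013001 , -0.00273716, -0.00277282, -0.00175894, -0.00191289,
       -0.00120652]), 'joint_efforts': array([ 6.77639321e-06, -4.45875764e+01, -3.52238631e+01, -2.39262981e-04,
        4.07668398e-03,  1.94890589e-05]), 'eef_pos': array([ 0.22320343, -0.5293731 ,  0.23049629]), 'eef_rot': array([-7.88159055e-04,  9.80181693e-01,  1.98099033e-01,  4.61046612e-06]), 'wrist_force': array([ 0.92008839, -0.3720389 , -0.23128181]), 'torque': array([-0.05884468,  0.00526401, -0.01304602]), 'grasp_force': 0.0, 'opening': 0.9996434164523833}
```

View pics/top0.png

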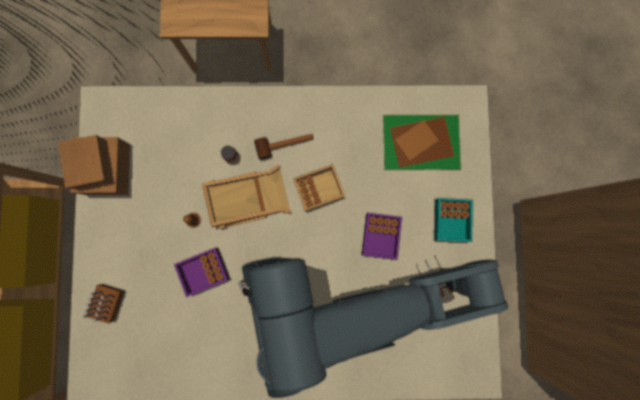

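View pics/side0.png

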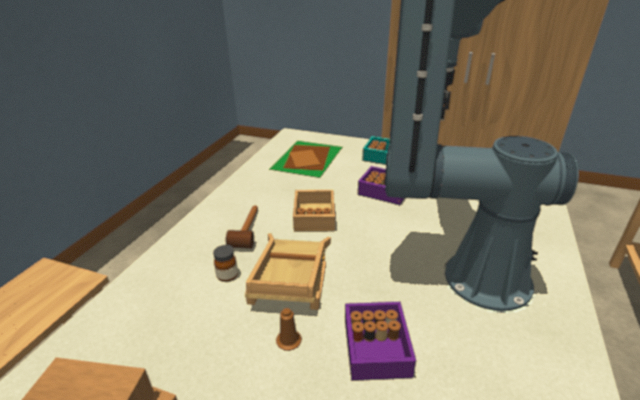

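The top view shows the pine tray at (319,188) with its spools to the left. The stand is at (245,197), foot near (288,190) and back rail near (207,202), so uphill is left in the image. The mallet is at (285,145), the jar at (230,155) and the cone at (192,219). The side view agrees: tray at (314,210), stand at (290,270).

```bash
cat > h.py <<'E'
import numpy as np,cv2
from scipy.spatial.transform import Rotation as R
def quat(q): return R.from_quat([q[1],q[2],q[3],q[0]])
def rot(c): 
    r=np.array(c["rotation"]); return r if r.shape==(3,3) else quat(r).as_matrix()
def cloud(c):
    z=c["z_map"]; v,u=np.mgrid[:z.shape[0],:z.shape[1]]
    p=np.stack([(u-c["cx"])/c["fx"]*z,(v-c["cy"])/c["fy"]*z,z],-1)
    return p@rot(c).T+c["xyz"]
E
python3 - <<'E'
import pickle; from h import *
d=pickle.load(open("d0.pkl","rb"))
for n,box in(("top",(190,155,170,80)),("side",(230,180,120,140))):
    c=d[n];P=cloud(c);x,y,w,h=box
    hsv=cv2.cvtColor(c["frame"],cv2.COLOR_BGR2HSV)
    sub=P[y:y+h,x:x+w]; 
    cr=cv2.resize(c["frame"][y:y+h,x:x+w],None,fx=4,fy=4,interpolation=cv2.INTER_CUBIC)
    zc=np.clip(sub[...,2]/0.12*255,0,255).astype(np.uint8)
    zc=cv2.applyColorMap(cv2.resize(zc,None,fx=4,fy=4,interpolation=0),2)
    im=np.vstack([cr,zc]) if w>h else np.hstack([cr,zc])
    im=im if im.shape[1]<=800 and im.shape[0]<=600 else cv2.resize(im,None,fx=.6,fy=.6)
    cv2.imwrite(f"pics/{n}crop.png",im); print(im.shape)
    bench=P[(P[...,2]<.02)&(P[...,2]>-.02)]; print(n,"bench z",np.median(bench[:,2]))
    for k in(.06,):
        m=(sub[...,2]>.048)&(sub[...,2]<.072); q=sub[m]; 
        print(len(q))
c=d["top"];P=cloud(c)
for u in range(200,350,6):
    print(u,np.round(P[190,u],3),np.round(P[200,u],3))
E
```

```text
(384, 408, 3)
top bench z 0.0003615479369403207
1170
(336, 576, 3)
side bench z -0.0008057012918998296
1650
200 [ 0.538  0.33  -0.002] [0.499 0.329 0.   ]
206 [0.527 0.284 0.093] [0.491 0.285 0.089]
212 [0.531 0.271 0.058] [0.494 0.271 0.056]
218 [0.532 0.251 0.049] [0.494 0.249 0.053]
224 [0.531 0.228 0.05 ] [0.495 0.229 0.043]
230 [0.533 0.208 0.037] [0.495 0.207 0.041]
236 [0.533 0.187 0.03 ] [0.495 0.186 0.037]
242 [0.533 0.164 0.031] [0.496 0.165 0.024]
248 [0.534 0.144 0.017] [0.495 0.142 0.026]
254 [0.534 0.121 0.017] [0.496 0.122 0.012]
260 [0.534 0.098 0.019] [0.495 0.097 0.029]
266 [0.533 0.075 0.02 ] [0.495 0.075 0.023]
272 [0.535 0.054 0.009] [0.496 0.053 0.012]
278 [0.535 0.031 0.007] [0.496 0.031 0.008]
284 [ 0.535  0.009 -0.002] [0.496 0.008 0.008]
290 [ 0.535 -0.015  0.003] [ 0.496 -0.015  0.005]
296 [ 0.535 -0.038  0.001] [ 0.496 -0.038  0.004]
302 [ 0.53  -0.062  0.039] [ 0.49  -0.062  0.067]
308 [ 0.533 -0.084  0.009] [ 0.491 -0.084  0.049]
314 [ 0.53  -0.107  0.041] [ 0.491 -0.106  0.047]
320 [ 0.533 -0.13   0.005] [ 0.492 -0.129  0.043]
326 [ 0.533 -0.153  0.01 ] [ 0.49  -0.151  0.057]
332 [ 0.533 -0.176  0.009] [ 0.49  -0.173  0.052]
338 [ 0.532 -0.199  0.012] [ 0.495 -0.199  0.001]
344 [ 0.533 -0.223 -0.001] [ 0.495 -0.222 -0.003]
```

View pics/topcrop.png

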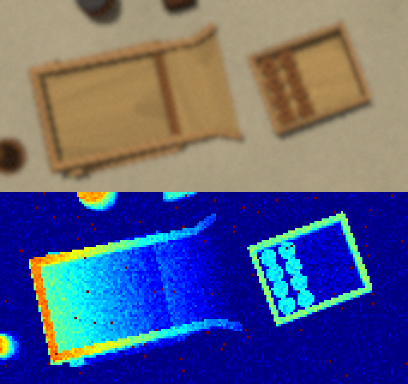

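The crop shows the rails, the dark lip line at crop (168,93), and the tray rim with spools on the uphill (left) end, both clear in depth. Next I fit the two poses.

```bash
cat > fit.py <<'E'
from h import *
def fit_tray(c,guess=(0.51,-0.12),r=0.13,zb=(.05,.072)):
    P=cloud(c); m=(P[...,2]>zb[0])&(P[...,2]<zb[1])&(np.hypot(P[...,0]-guess[0],P[...,1]-guess[1])<r)
    q=P[m]; rc=cv2.minAreaRect((q[:,:2]*1000).astype(np.float32)); return q,rc
def lines(q,yaw):
    return
E
python3 - <<'E'
import pickle; from fit import *
d=pickle.load(open("d0.pkl","rb"))
for n in("top","side"):
    c=d[n];P=cloud(c); 
    q,rc=fit_tray(c); print(n,"tray",len(q),np.round(rc[0],1),np.round(rc[1],1),round(rc[2],1),"rimz",round(np.median(q[:,2]),4))
    # robust: label component, then long-wall line fits in yaw frame
    ctr=np.array(rc[0])/1e3; yaw=1.94
    for it in range(5):
        e=np.array([np.cos(yaw),np.sin(yaw)]);f=np.array([-e[1],e[0]])
        s=(q[:,:2]-ctr)@e; t=(q[:,:2]-ctr)@f
        out=[]
        for sg in(1,-1):
            k=(abs(t*sg-.0605)<.009)&(abs(s)<.065); a=np.polyfit(s[k],t[k],1); out.append((a,k.sum()))
        for sg in(1,-1):
            k=(abs(s*sg-.0755)<.009)&(abs(t)<.05); a=np.polyfit(t[k],s[k],1); out.append((a,k.sum()))
        ctr=ctr+f*(out[0][0][1]+out[1][0][1])/2+e*(out[2][0][1]+out[3][0][1])/2
        yaw+=np.mean([out[0][0][0],out[1][0][0],-out[2][0][0],-out[3][0][0]])
    print("  ctr",np.round(ctr,4),"yaw",round(yaw,4),[(np.round(a,4).tolist(),int(k)) for a,k in out])
    # rack
    ryaw=1.76; org=np.array([0.54,0.0])   # rack origin guess
    th=.244
    for it in range(8):
        Rz=R.from_euler("z",ryaw).as_matrix(); L=(P-np.r_[org,0])@Rz
        a=L[...,0]-.1096; b=L[...,2]-.0149
        X=a*np.cos(th)+b*np.sin(th); Z=-a*np.sin(th)+b*np.cos(th); Y=L[...,1]
        rl=[]
        for sg in(1,-1):
            k=(Z>.026)&(Z<.038)&(X>-.03)&(X<.165)&(abs(Y*sg-.073)<.025); rl.append((np.polyfit(X[k],Y[k],1),int(k.sum()),round(Y[k].min(),4),round(Y[k].max(),4)))
        k=(Z>.026)&(Z<.038)&(abs(X-.182)<.025)&(abs(Y)<.06); br=(np.median(X[k]),int(k.sum()))
        k=(abs(X-.09)<.06)&(abs(Y)<.055); bed=np.median(Z[k]); sl=np.polyfit(X[k],Z[k],1)[0]
        k=(X>-.08)&(X<-.03)&(abs(Y)<.055); ramp=np.median(Z[k])
        e=Rz[:2,0];f=Rz[:2,1]
        org=org+f*(rl[0][0][1]+rl[1][0][1])/2+e*(br[0]-.182)
        ryaw+=(rl[0][0][0]+rl[1][0][0])/2
    hsv=cv2.cvtColor(c["frame"],cv2.COLOR_BGR2GRAY).astype(float)
    prof=[(round(x,3),int(hsv[(abs(X-x)<.0025)&(abs(Y)<.05)].mean())) for x in np.arange(-.03,.03,.005)]
    print("  rack",np.round(org,4),"yaw",round(ryaw,4),rl,br,"bed",round(bed,4),"slope",round(sl,3),"ramp",round(ramp,4)); print(prof)
    for nm,g in(("jar",(232,152)),("cone",(192,219)),("mallet",(285,145))):
        if n=="top": print(nm,np.round(np.median(P[g[1]-3:g[1]+4,g[0]-3:g[0]+4].reshape(-1,3),0),3))
E
```

```text
top tray 396 [ 541.7 -124.4] [130.7 159.9] 19.7 rimz 0.0588
  ctr [ 0.5412 -0.1243] yaw 1.9188 [([-0.0012, 0.0604], 91), ([0.0002, -0.0604], 93), ([-0.0024, 0.0752], 63), ([0.0014, -0.0752], 71)]
  rack [0.5411 0.0054] yaw 1.7985 [(array([0.00210209, 0.07364921]), 152, np.float64(0.067), np.float64(0.0799)), (array([-0.00210209, -0.07364921]), 173, np.float64(-0.0809), np.float64(-0.0672))] (np.float64(0.18200000012974824), 100) bed 0.0004 slope -0.0 ramp 0.0123
[(np.float64(-0.03), 135), (np.float64(-0.025), 136), (np.float64(-0.02), 127), (np.float64(-0.015), 104), (np.float64(-0.01), 88), (np.float64(-0.005), 92), (np.float64(0.0), 116), (np.float64(0.005), 129), (np.float64(0.01), 132), (np.float64(0.015), 131), (np.float64(0.02), 132), (np.float64(0.025), 132)]
jar [0.668 0.194 0.083]
cone [0.423 0.34  0.068]
mallet [0.708 0.003 0.013]
side tray 451 [ 540.9 -123.7] [129.9 169.6] 20.1 rimz 0.058
  ctr [ 0.54  -0.122] yaw 1.9193 [([-0.0074, 0.0602], 63), ([0.0044, -0.0602], 69), ([-0.0171, 0.0754], 127), ([0.0142, -0.0754], 119)]
  rack [0.5396 0.0088] yaw 1.8058 [(array([-0.00103055,  0.07381148]), 177, np.float64(0.0672), np.float64(0.0794)), (array([ 0.00103055, -0.07381148]), 188, np.float64(-0.0813), np.float64(-0.0683))] (np.float64(0.18199999811234774), 237) bed -0.0004 slope -0.543 ramp 0.0124
[(np.float64(-0.03), 184), (np.float64(-0.025), 176), (np.float64(-0.02), 158), (np.float64(-0.015), 130), (np.float64(-0.01), 102), (np.float64(-0.005), 114), (np.float64(0.0), 171), (np.float64(0.005), 179), (np.float64(0.01), 181), (np.float64(0.015), 182), (np.float64(0.02), 181), (np.float64(0.025), 183)]
```

>>> {"op": "jog_arm", "data": {
  "series": [
    [[22.3,-8.8,0,0,0,0,60],[22.3,-8.8,0,0,0,0,60],[22.3,-8.8,0,0,0,0,60],[22.3,-8.8,0,0,0,0,60],[22.3,-8.8,0,0,0,0,60],[22.3,-8.8,0,0,0,0,60],[22.3,-8.8,0,0,0,0,60],[22.3,-8.8,0,0,0,0,60],[22.3,-8.8,0,0,0,0,60],[22.3,-8.8,0,0,0,0,60]]
  ]
}}

```text
time_s: 1.1
eef_pos: [0.3951, -0.3612, 0.2309]
eef_rot: [-0.0, 0.98, 0.198, -0.0]
wrist_force: [0.3, -0.6, -0.1]
opening: 0.7
grasp_force: 0.0
```

>>> {"op": "jog_arm", "data": {
  "series": [
    [[22.3,-8.8,6,0,0,0,60],[22.3,-8.8,6,0,0,0,60],[22.3,-8.8,6,0,0,0,60],[22.3,-8.8,6,0,0,0,60],[22.3,-8.8,6,0,0,0,60],[22.3,-8.8,6,0,0,0,60],[22.3,-8.8,6,0,0,0,60],[22.3,-8.8,6,0,0,0,60],[22.3,-8.8,6,0,0,0,60],[22.3,-8.8,6,0,0,0.05,60]]
  ]
}}

```text
time_s: 2.1
eef_pos: [0.5663, -0.1936, 0.1705]
eef_rot: [-0.0, 0.985, 0.173, -0.0]
wrist_force: [0.0, -0.4, 0.1]
opening: 0.703
grasp_force: 0.0
```

```bash
cat >> h.py <<'E'
RY=1.801; RO=np.array([.540,.007,0]); TH=.244
RR=R.from_euler("z",RY).as_matrix(); DR=RR@R.from_euler("y",-TH).as_matrix(); DO=RO+RR@[.1096,0,.0149]
def st(o):
    M=quat(o["eef_rot"]).as_matrix(); p=np.array(o["eef_pos"])
    print("t",round(o["time_s"],2),"p",np.round(p,4),"rack",np.round((p-RO)@RR,4),"deck",np.round((p-DO)@DR,4),"yawy",round(np.arctan2(*-M[[1,0],1])-RY+np.pi*0,4) ,"tilt",np.round(M[2],3),"F rack",np.round(np.array(o["wrist_force"])@RR,2),"op",round(o["opening"]*85.4,1),"g",round(o["grasp_force"],1))
    return p,M
E
python3 - <<'E'
from h import *; from bench import ctrl
p,M=st(ctrl.get_obs()); t=np.array([.5666,-.1943,.016]); print("to go tool mm",np.round((t-p)@M*1000,1))
c=ctrl.camera("wrist"); cv2.imwrite("pics/w1.png",c["frame"])
E
```

```text
t 2.1 p [ 0.5663 -0.1936  0.1705] rack [-0.2013  0.0202  0.1705] deck [-0.2641  0.0202  0.2261] yawy 0.118 tilt [-0.001 -0.001 -1.   ] F rack [-0.41  0.06  0.12] op 60.1 g 0.0
to go tool mm [1.000e-01 9.000e-01 1.545e+02]
```

View pics/w1.png

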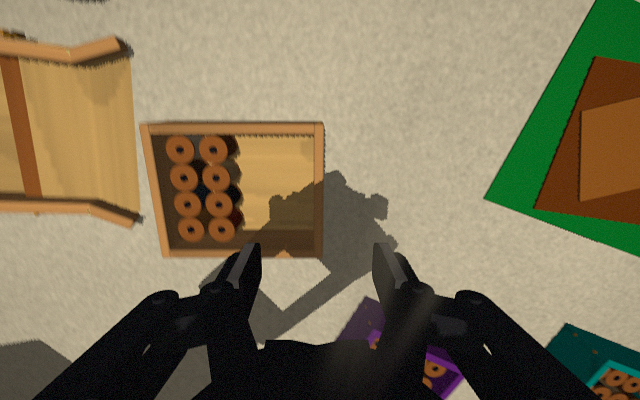

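The near wall is at column 320, midway between the fingers (250 and 385) and parallel to them. I descend and pinch.

>>> {"op": "jog_arm", "data": {
  "series": [
    [[0,0,18,0,0,0,60],[0,0,20,0,0,0,60],[0,0,20,0,0,0,60],[0,0,20,0,0,0,60],[0,0,20,0,0,0,60],[0,0,18,0,0,0,60],[0,0,14,0,0,0,60],[0,0,10,0,0,0,60],[0,0,6,0,0,0,60],[0,0,6,0,0,0,60]]
  ]
}}

```text
time_s: 3.15
eef_pos: [0.5663, -0.1947, 0.0193]
eef_rot: [0.0, 0.985, 0.174, 0.0]
wrist_force: [0.9, -0.0, 0.6]
opening: 0.701
grasp_force: 0.0
```

>>> {"op": "jog_arm", "data": {
  "series": [
    [[0,0.5,0,0,0,0,40],[0,0,0,0,0,0,30],[0,0,0,0,0,0,22],[0,0,0,0,0,0,16],[0,0,0,0,0,0,12],[0,0,0,0,0,0,5],[0,0,0,0,0,0,5],[0,0,0,0,0,0,5],[0,0,0,0,0,0,5],[0,0,0,0,0,0,5]]
  ]
}}

```text
time_s: 4.15
eef_pos: [0.5665, -0.1953, 0.0198]
eef_rot: [0.0, 0.985, 0.174, 0.0]
wrist_force: [-0.7, -0.9, 4.7]
opening: 0.099
grasp_force: 59.5
```

```bash
python3 - <<'E'
from h import *; from bench import ctrl
p,M=st(ctrl.get_obs())
E
```

```text
t 4.15 p [ 0.5665 -0.1953  0.0198] rack [-0.203   0.0203  0.0198] deck [-0.3021  0.0203  0.0803] yawy 0.1186 tilt [ 0.001  0.001 -1.   ] F rack [-0.73  0.92  4.73] op 8.5 g 59.5
```

>>> {"op": "jog_arm", "data": {
  "series": [
    [[2,0,0,0,0,0.012,5],[2,0,0,0,0,0.012,5],[2,0,0,0,0,0.012,5],[2,0,0,0,0,0.012,5],[2,0,0,0,0,0.012,5],[2,0,0,0,0,0.012,5],[2,0,0,0,0,0.012,5],[2,0,0,0,0,0.012,5],[2,0,0,0,0,0.012,5],[2,0,0,0,0,0.01,5]]
  ]
}}

```text
time_s: 5.15
eef_pos: [0.5835, -0.1894, 0.0198]
eef_rot: [-0.0, 0.993, 0.116, -0.002]
wrist_force: [-10.6, -1.0, 12.9]
opening: 0.098
grasp_force: 60.9
```

>>> {"op": "jog_arm", "data": {
  "series": [
    [[0,-2,0,0,0,0,5],[0,-4,0,0,0,0,5],[0,-4,0,0,0,0,5],[0,-4,0,0,0,0,5],[0,-4,0,0,0,0,5],[0,-4,0,0,0,0,5],[0,-4,0,0,0,0,5],[0,-4,0,0,0,0,5],[0,-2,0,0,0,0,5],[0,0,0,0,0,0,5]]
  ]
}}

```text
time_s: 6.15
eef_pos: [0.5786, -0.1591, 0.0198]
eef_rot: [0.001, 0.993, 0.115, 0.001]
wrist_force: [1.7, -5.2, 3.0]
opening: 0.097
grasp_force: 59.3
```

```bash
python3 - <<'E'
from h import *; from bench import ctrl
p,M=st(ctrl.get_obs())
ims=[]
for n in("top","side"):
    c=ctrl.camera(n); P=cloud(c); g=(RO+RR@[-.09,0,0])
    if n=="top": im=c["frame"][150:240,180:360]
    else: im=c["frame"][150:310,220:400]
    ims.append(cv2.resize(im,(720,im.shape[0]*4) if n=="top" else (270,240)))
    L=(P-RO)@RR; k=(L[...,2]>.05)&(L[...,2]<.068)
    for y in(-.03,0,.03):
        pass
    for nm,sg in(("left",1),("right",-1)):
        kk=k&(abs(L[...,1]-sg*.0605)<.02)&(L[...,0]>-.145)&(L[...,0]<-.03); 
        if kk.sum()>10: print(n,nm,np.round(np.polyfit(L[kk][:,0]+.08,L[kk][:,1],1),4),int(kk.sum()))
cv2.imwrite("pics/t2.png",ims[0])
E
```

```text
t 6.15 p [ 0.5786 -0.1591  0.0198] rack [-0.1706  0.0003  0.0198] deck [-0.2707  0.0003  0.0724] yawy 0.0007 tilt [ 0.001  0.002 -1.   ] F rack [-5.44 -0.49  3.05] op 8.3 g 59.3
top right [ 0.0208 -0.0605] 53
side left [0.0009 0.0615] 67
side right [-0.0021 -0.0591] 76
```

View pics/t2.png

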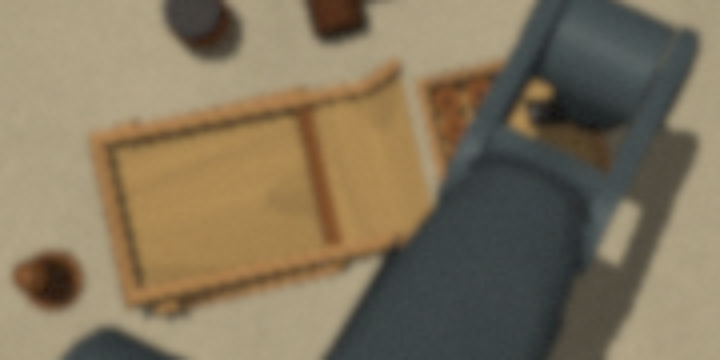

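Tray nose is square in front of the ramp's foot (crop 430,130). I'll open to a loose straddle and push with the outer finger.

>>> {"op": "jog_arm", "data": {
  "series": [
    [[0,0,0,0,0,0,24],[0,0,0,0,0,0,24],[0,0,0,0,0,0,24],[0,0,-4,0,0,0,24],[0,-2,-4,0,0,0,24],[0,-4,0,0,0,0,24],[0,-4,0,0,0,0,24],[0,-4,0,0,0,0,24],[0,-5,0,0,0,0,24],[0,-5,0,0,0,0,24]]
  ]
}}

```text
time_s: 7.25
eef_pos: [0.5735, -0.136, 0.0281]
eef_rot: [0.002, 0.993, 0.115, 0.001]
wrist_force: [2.3, -6.7, -0.1]
opening: 0.28
grasp_force: 3.7
```

>>> {"op": "jog_arm", "data": {
  "series": [
    [[0,-5,0,0,0,0,24],[0,-5,0,0,0,0,24],[0,-5,0,0,0,0,24],[0,-5,0,0,0,0,24],[0,-5,0,0,0,0,24],[0,-5,0,0,0,0,24],[0,-5,0,0,0,0,24],[0,-5,0,0,0,0,24],[0,-5,0,0,0,0,24],[0,-5,0,0,0,0,24]]
  ]
}}

```text
time_s: 8.25
eef_pos: [0.5618, -0.0872, 0.0279]
eef_rot: [0.001, 0.993, 0.115, 0.001]
wrist_force: [1.0, -6.4, -0.8]
opening: 0.279
grasp_force: 3.5
```

```bash
cat > look.py <<'E'
from h import *; from bench import ctrl
def go(save=None):
    p,M=st(ctrl.get_obs())
    for n in("top","side"):
        c=ctrl.camera(n); P=cloud(c); D=(P-DO)@DR
        if save and n=="side": cv2.imwrite(f"pics/{save}.png",cv2.resize(c["frame"][170:310,220:400],None,fx=4,fy=4))
        for nm,sg in(("left",1),("right",-1)):
            # rim points of the long walls: brightest upper envelope
            k=(abs(D[...,1]-sg*.0605)<.009)&(D[...,2]>.045)&(D[...,2]<.11)&(D[...,0]>-.2)&(D[...,0]<.18)
            q=D[k]
            if len(q)>20: 
                a=np.polyfit(q[:,0],q[:,2],1); b=np.polyfit(q[:,0],q[:,1],1)
                print(n,nm,len(q),"x",np.round(np.percentile(q[:,0],[2,98]),3),"rim z at 0, slope",np.round(a[::-1],4),"y yaw",np.round(b[::-1],4))
E
python3 -c "import look;look.go('s3')"
```

```text
t 8.25 p [ 0.5618 -0.0872  0.0279] rack [-0.0967  0.0002  0.0279] deck [-0.197   0.0002  0.0624] yawy 0.0005 tilt [ 0.002  0.003 -1.   ] F rack [-6.42  0.48 -0.78] op 23.8 g 3.5
top right 70 x [-0.103 -0.045] rim z at 0, slope [ 0.0636 -0.0971] y yaw [-0.0576  0.0132]
side left 189 x [-0.192 -0.043] rim z at 0, slope [ 0.0554 -0.15  ] y yaw [ 0.0593 -0.0212]
side right 216 x [-0.199 -0.042] rim z at 0, slope [ 0.0621 -0.0764] y yaw [-0.0589 -0.0142]
```

View pics/s3.png

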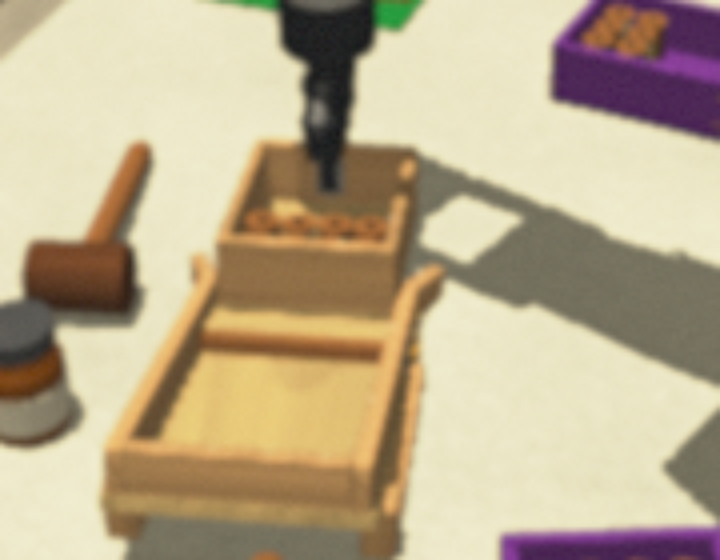

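The nose is between the lead-in splays, square (side crop 310,275). Continuing.

>>> {"op": "jog_arm", "data": {
  "series": [
    [[0,-5,0,0,0,0,24],[0,-5,0,0,0,0,24],[0,-5,0,0,0,0,24],[0,-5,0,0,0,0,24],[0,-5,0,0,0,0,24],[0,-5,0,0,0,0,24],[0,-5,0,0,0,0,24],[0,-5,0,0,0,0,24],[0,-5,0,0,0,0,24],[0,-5,0,0,0,0,24]]
  ]
}}

```text
time_s: 9.35
eef_pos: [0.5497, -0.0379, 0.0274]
eef_rot: [0.001, 0.993, 0.115, 0.0]
wrist_force: [1.0, -5.9, -1.6]
opening: 0.278
grasp_force: 2.8
```

>>> {"op": "jog_arm", "data": {
  "series": [
    [[0,-5,0,0,0,0,24],[0,-5,0,0,0,0,24],[0,-5,0,0,0,0,24],[0,-5,0,0,0,0,24],[0,-5,0,0,0,0,24],[0,-5,0,0,0,0,24],[0,-5,0,0,0,0,24],[0,-5,-1.25,0,0,0,24],[0,-5,-1.25,0,0,0,24],[0,-5,-1.25,0,0,0,24]]
  ]
}}

```text
time_s: 10.35
eef_pos: [0.5388, 0.0103, 0.0315]
eef_rot: [0.001, 0.993, 0.115, 0.001]
wrist_force: [1.6, -7.7, -0.3]
opening: 0.284
grasp_force: 4.2
```

```bash
python3 -c "import look;look.go('s4')"
```

```text
t 10.35 p [0.5388 0.0103 0.0315] rack [0.0035 0.0004 0.0315] deck [-0.099   0.0004  0.0417] yawy 0.0007 tilt [ 0.001  0.002 -1.   ] F rack [-7.9   0.16 -0.32] op 24.3 g 4.2
top right 47 x [0.013 0.063] rim z at 0, slope [ 0.0712 -0.1186] y yaw [-0.0572 -0.0347]
side left 200 x [-0.1    0.058] rim z at 0, slope [ 0.0637 -0.0626] y yaw [ 0.0618 -0.0123]
side right 198 x [-0.098  0.06 ] rim z at 0, slope [ 0.0638 -0.019 ] y yaw [-0.0568 -0.0077]
```

View pics/s4.png

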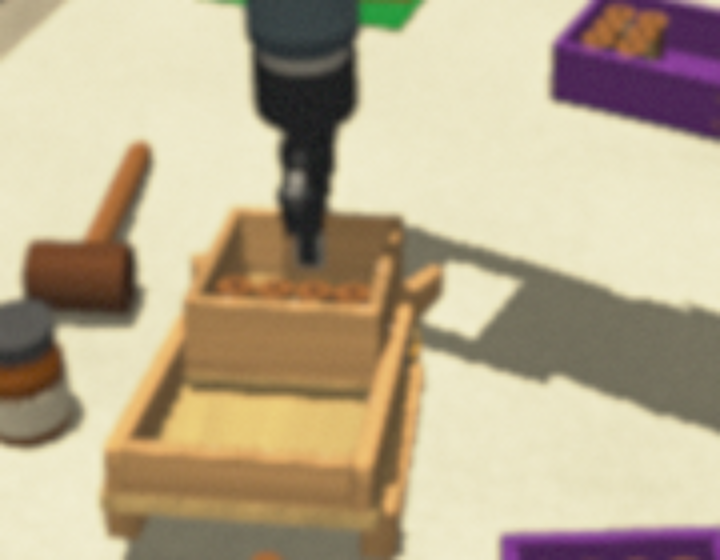

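The nose is over the lip, tray between the rails (side crop 290,350). Now up the slope.

>>> {"op": "jog_arm", "data": {
  "series": [
    [[0,-5,-1.25,0,0,0,24],[0,-5,-1.25,0,0,0,24],[0,-5,-1.25,0,0,0,24],[0,-5,-1.25,0,0,0,24],[0,-5,-1.25,0,0,0,24],[0,-5,-1.25,0,0,0,24],[0,-5,-1.25,0,0,0,24],[0,-5,-1.25,0,0,0,24],[0,-5,-1.25,0,0,0,24],[0,-5,-1.25,0,0,0,24]]
  ]
}}

```text
time_s: 11.45
eef_pos: [0.5293, 0.0579, 0.0456]
eef_rot: [0.002, 0.993, 0.115, 0.002]
wrist_force: [2.4, -9.2, 4.3]
opening: 0.278
grasp_force: 5.1
```

>>> {"op": "jog_arm", "data": {
  "series": [
    [[0,-4,-1,0,0,0,24],[0,-4,-1,0,0,0,24],[0,-4,-1,0,0,0,24],[0,-3,-0.75,0,0,0,24],[0,-3,-0.75,0,0,0,24],[0,-2,-0.5,0,0,0,24],[0,-2,-0.5,0,0,0,24],[0,-1,-0.25,0,0,0,24],[0,0,0,0,0,0,24],[0,0,0,0,0,0,24]]
  ]
}}

```text
time_s: 12.45
eef_pos: [0.5208, 0.0822, 0.0488]
eef_rot: [0.0, 0.993, 0.115, -0.001]
wrist_force: [1.0, -4.9, -2.9]
opening: 0.279
grasp_force: 2.2
```

```bash
python3 -c "import look;look.go('s5')"
```

```text
t 12.45 p [0.5208 0.0822 0.0488] rack [0.0776 0.0015 0.0488] deck [-0.0228  0.0015  0.0406] yawy 0.0006 tilt [-0.001 -0.    -1.   ] F rack [-5.01  0.17 -2.92] op 23.8 g 2.2
top right 29 x [0.103 0.131] rim z at 0, slope [0.0577 0.0081] y yaw [-0.0617  0.0262]
side left 215 x [-0.022  0.133] rim z at 0, slope [ 0.0658 -0.0777] y yaw [ 0.0625 -0.0049]
side right 226 x [-0.022  0.133] rim z at 0, slope [ 0.0634 -0.0572] y yaw [-0.0558 -0.0097]
```

>>> {"op": "jog_arm", "data": {
  "series": [
    [[0,-2,-0.5,0,0,0,24],[0,-2,-0.5,0,0,0,24],[0,-2,-0.5,0,0,0,24],[0,-2,-0.5,0,0,0,24],[0,-2,-0.5,0,0,0,24],[0,-2,-0.5,0,0,0,24],[0,-2,-0.5,0,0,0,24],[0,-2,-0.5,0,0,0,24],[0,-1,-0.25,0,0,0,24],[0,0,0,0,0,0,24]]
  ]
}}

```text
time_s: 13.55
eef_pos: [0.5175, 0.0993, 0.0536]
eef_rot: [-0.0, 0.993, 0.115, -0.0]
wrist_force: [0.8, -3.7, -2.9]
opening: 0.282
grasp_force: 1.8
```

```bash
python3 -c "import look;look.go('s6')"
```

```text
t 13.55 p [0.5175 0.0993 0.0536] rack [0.095  0.0009 0.0536] deck [-0.0048  0.0009  0.0411] yawy 0.0008 tilt [-0. -0. -1.] F rack [-3.79  0.11 -2.89] op 24.1 g 1.8
top right 22 x [0.126 0.149] rim z at 0, slope [ 0.0761 -0.1096] y yaw [-0.0584 -0.0021]
side left 220 x [-0.004  0.15 ] rim z at 0, slope [ 0.0655 -0.0679] y yaw [0.0617 0.0029]
side right 227 x [-0.005  0.149] rim z at 0, slope [ 0.0637 -0.0522] y yaw [-0.0563 -0.0039]
```

>>> {"op": "jog_arm", "data": {
  "series": [
    [[0,-1,-0.25,0,0,0,24],[0,-1,-0.25,0,0,0,24],[0,-1,-0.25,0,0,0,24],[0,-1,-0.25,0,0,0,24],[0,-1,-0.25,0,0,0,24],[0,0,0,0,0,0,24],[0,2,0.5,0,0,0,24],[0,0,0,0,0,0,24],[0,0,0,0,0,0,24],[0,0,0,0,0,0,24]]
  ]
}}

```text
time_s: 14.65
eef_pos: [0.5169, 0.1022, 0.0545]
eef_rot: [-0.0, 0.993, 0.115, 0.0]
wrist_force: [-0.2, 0.4, 0.0]
opening: 0.281
grasp_force: 0.0
```

```bash
python3 -c "import look;look.go('s7')"
```

```text
t 14.65 p [0.5169 0.1022 0.0545] rack [0.0979 0.0008 0.0545] deck [-0.0018  0.0008  0.0412] yawy 0.0006 tilt [ 0. -0. -1.] F rack [0.46 0.07 0.03] op 24.0 g 0.0
top right 28 x [0.129 0.154] rim z at 0, slope [ 0.0664 -0.0501] y yaw [-0.0671  0.0596]
side left 224 x [0.    0.155] rim z at 0, slope [ 0.066  -0.0701] y yaw [ 0.062  -0.0007]
side right 229 x [0.003 0.156] rim z at 0, slope [ 0.0641 -0.0525] y yaw [-0.0559 -0.0071]
```

>>> {"op": "jog_arm", "data": {
  "series": [
    [[0,-2,-0.5,0,0,0,24],[0,-1,-0.25,0,0,0,24],[0,-1,-0.25,0,0,0,24],[0,-1,-0.25,0,0,0,24],[0,-1,-0.25,0,0,0,24],[0,0,0,0,0,0,24],[0,2,0.5,0,0,0,24],[0,0,0,0,0,0,24],[0,0,0,0,0,0,24],[0,0,0,0,0,0,24]]
  ]
}}

```text
time_s: 15.75
eef_pos: [0.5159, 0.1057, 0.0553]
eef_rot: [0.0, 0.993, 0.115, -0.0]
wrist_force: [0.5, -2.0, -3.0]
opening: 0.281
grasp_force: 1.5
```

```bash
python3 -c "import look;look.go('s8')"
```

```text
t 15.75 p [0.5159 0.1057 0.0553] rack [0.1016 0.0009 0.0553] deck [0.002  0.0009 0.0411] yawy 0.0006 tilt [-0.  0. -1.] F rack [-2.08 -0.01 -3.01] op 24.0 g 1.5
top right 22 x [0.132 0.154] rim z at 0, slope [0.0452 0.0984] y yaw [-0.0678  0.0634]
side left 191 x [-0.002  0.156] rim z at 0, slope [ 0.058  -0.0181] y yaw [ 0.0624 -0.0051]
side right 186 x [0.001 0.155] rim z at 0, slope [ 0.0562 -0.0028] y yaw [-0.0557 -0.0096]
```

>>> {"op": "jog_arm", "data": {
  "series": [
    [[0,1,0.25,0,0,0,24],[0,1,0.25,0,0,0,24],[0,1,0.25,0,0,0,24],[0,1,0.25,0,0,0,24],[0,0,0,0,0,0,24],[0,0,0,0,0,0,24],[0,0,0,0,0,0,24],[0,0,0,0,0,0,24],[0,0,0,0,0,0,24],[0,0,0,0,0,0,24]]
  ]
}}

```text
time_s: 16.85
eef_pos: [0.5168, 0.1019, 0.0543]
eef_rot: [-0.0, 0.993, 0.115, -0.0]
wrist_force: [0.0, -0.5, -0.2]
opening: 0.285
grasp_force: 0.0
```

```bash
python3 -c "import look;look.go('s9')"
```

```text
t 16.85 p [0.5168 0.1019 0.0543] rack [0.0977 0.0009 0.0543] deck [-0.002   0.0009  0.0411] yawy 0.0006 tilt [-0. -0. -1.] F rack [-0.5   0.1  -0.17] op 24.3 g 0.0
top right 25 x [0.129 0.154] rim z at 0, slope [ 0.0651 -0.0444] y yaw [-0.0645  0.0393]
side left 191 x [-0.002  0.155] rim z at 0, slope [ 0.0578 -0.0168] y yaw [ 0.0623 -0.004 ]
side right 185 x [0.001 0.156] rim z at 0, slope [ 0.0563 -0.0023] y yaw [-0.0559 -0.0064]
```

View pics/s9.png

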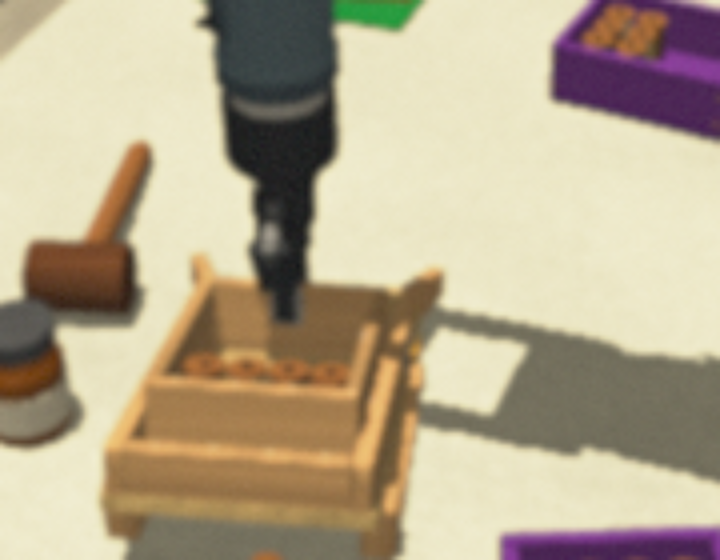

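The tray has dropped and lies flat behind the lip (near wall at crop 290,300). Now I place the inner finger low for the tug.

>>> {"op": "jog_arm", "data": {
  "series": [
    [[0,-1.5,-0.4,0,0,0,24],[0,-1.5,-0.4,0,0,0,24],[0,0,2,0,0,0,24],[0,0,2,0,0,0,24],[0,0,2,0,0,0,24],[0,0,2,0,0,0,24],[0,0,2,0,0,0,24],[0,0,2,0,0,0,24],[0,0,1.5,0,0,0,24],[0,0,0,0,0,0,24]]
  ]
}}

```text
time_s: 17.95
eef_pos: [0.5159, 0.1048, 0.0413]
eef_rot: [-0.0, 0.993, 0.115, -0.0]
wrist_force: [-0.4, 0.7, 0.8]
opening: 0.282
grasp_force: 0.0
```

>>> {"op": "jog_arm", "data": {
  "series": [
    [[0,0.5,0.1,0,0,0,24],[0,0.5,0.1,0,0,0,24],[0,0.5,0.1,0,0,0,24],[0,0.5,0.1,0,0,0,24],[0,0,0,0,0,0,24],[0,0,0,0,0,0,24],[0,0,0,0,0,0,24],[0,0,0,0,0,0,24],[0,0,0,0,0,0,24],[0,0,0,0,0,0,24]]
  ]
}}

```text
time_s: 18.95
eef_pos: [0.5166, 0.1029, 0.0412]
eef_rot: [0.0, 0.993, 0.115, 0.0]
wrist_force: [-0.6, 0.4, 0.1]
opening: 0.28
grasp_force: 0.0
```

```bash
python3 -c "import look;look.go('s10')"
```

```text
t 18.95 p [0.5166 0.1029 0.0412] rack [0.0987 0.0009 0.0412] deck [-0.0043  0.0009  0.0282] yawy 0.0006 tilt [ 0.  0. -1.] F rack [0.5  0.48 0.1 ] op 24.0 g 0.0
top right 28 x [0.126 0.154] rim z at 0, slope [0.0426 0.1242] y yaw [-0.0657  0.0507]
side left 185 x [-0.002  0.156] rim z at 0, slope [ 0.0582 -0.0167] y yaw [ 0.0625 -0.0048]
side right 187 x [0.    0.156] rim z at 0, slope [ 0.0564 -0.0049] y yaw [-0.0559 -0.0074]
```

>>> {"op": "jog_arm", "data": {
  "series": [
    [[0,0.5,0.1,0,0,0,24],[0,0.5,0.1,0,0,0,24],[0,0,0,0,0,0,24],[0,0,0,0,0,0,24],[0,0,0,0,0,0,24],[0,0,0,0,0,0,24],[0,0,0,0,0,0,24],[0,0,0,0,0,0,24],[0,0,0,0,0,0,24],[0,0,0,0,0,0,24]]
  ]
}}

```text
time_s: 20.05
eef_pos: [0.5168, 0.1019, 0.041]
eef_rot: [-0.0, 0.993, 0.115, -0.0]
wrist_force: [0.8, -1.3, 1.2]
opening: 0.28
grasp_force: 0.0
```

>>> {"op": "jog_arm", "data": {
  "series": [
    [[0,0.5,0.1,0,0,0,24],[0,0.5,0.1,0,0,0,24],[0,0,0,0,0,0,24],[0,0,0,0,0,0,24],[0,0,0,0,0,0,24],[0,0,0,0,0,0,24],[0,0,0,0,0,0,24],[0,0,0,0,0,0,24],[0,0,0,0,0,0,24],[0,0,0,0,0,0,24]]
  ]
}}

```text
time_s: 21.05
eef_pos: [0.5171, 0.1009, 0.0408]
eef_rot: [-0.0, 0.993, 0.115, 0.0]
wrist_force: [-0.2, -0.3, 0.8]
opening: 0.281
grasp_force: 0.0
```

>>> {"op": "jog_arm", "data": {
  "series": [
    [[0,0.5,0.1,0,0,0,24],[0,0.5,0.1,0,0,0,24],[0,0,0,0,0,0,24],[0,0,0,0,0,0,24],[0,0,0,0,0,0,24],[0,0,0,0,0,0,24],[0,0,0,0,0,0,24],[0,0,0,0,0,0,24],[0,0,0,0,0,0,24],[0,0,0,0,0,0,24]]
  ]
}}

```text
time_s: 22.05
eef_pos: [0.5173, 0.1, 0.0406]
eef_rot: [-0.0, 0.993, 0.115, 0.0]
wrist_force: [0.1, 0.0, 0.2]
opening: 0.279
grasp_force: 0.0
```

>>> {"op": "jog_arm", "data": {
  "series": [
    [[0,0.5,0.1,0,0,0,24],[0,0.5,0.1,0,0,0,24],[0,0,0,0,0,0,24],[0,0,0,0,0,0,24],[0,0,0,0,0,0,24],[0,0,0,0,0,0,24],[0,0,0,0,0,0,24],[0,0,0,0,0,0,24],[0,0,0,0,0,0,24],[0,0,0,0,0,0,24]]
  ]
}}

```text
time_s: 23.05
eef_pos: [0.5175, 0.099, 0.0404]
eef_rot: [0.0, 0.993, 0.115, 0.0]
wrist_force: [0.2, 0.0, -0.3]
opening: 0.279
grasp_force: 0.0
```

>>> {"op": "jog_arm", "data": {
  "series": [
    [[0,0.5,0.1,0,0,0,24],[0,0.5,0.1,0,0,0,24],[0,0,0,0,0,0,24],[0,0,0,0,0,0,24],[0,0,0,0,0,0,24],[0,0,0,0,0,0,24],[0,0,0,0,0,0,24],[0,0,0,0,0,0,24],[0,0,0,0,0,0,24],[0,0,0,0,0,0,24]]
  ]
}}

```text
time_s: 24.05
eef_pos: [0.5176, 0.0986, 0.0403]
eef_rot: [-0.0, 0.993, 0.115, -0.0]
wrist_force: [-1.3, 4.8, 2.8]
opening: 0.285
grasp_force: 2.9
```

```bash
python3 -c "import look;look.go('s11')"
```

```text
t 24.05 p [0.5176 0.0986 0.0403] rack [0.0942 0.0009 0.0403] deck [-0.0088  0.0009  0.0283] yawy 0.0007 tilt [ 0.    -0.001 -1.   ] F rack [4.94 0.15 2.75] op 24.4 g 2.9
top right 34 x [0.12  0.154] rim z at 0, slope [0.055 0.027] y yaw [-0.065   0.0469]
side left 191 x [-0.004  0.156] rim z at 0, slope [ 0.0577 -0.0166] y yaw [ 0.0624 -0.0036]
side right 187 x [0.001 0.156] rim z at 0, slope [ 0.0565 -0.0056] y yaw [-0.0559 -0.0064]
```

>>> {"op": "jog_arm", "data": {
  "series": [
    [[0,0.5,0.1,0,0,0,24],[0,0,0,0,0,0,24],[0,0,0,0,0,0,24],[0,0,0,0,0,0,24],[0,0,0,0,0,0,24],[0,0,0,0,0,0,24],[0,0,0,0,0,0,24],[0,0,0,0,0,0,24],[0,0,0,0,0,0,24],[0,0,0,0,0,0,24]]
  ]
}}

```text
time_s: 25.15
eef_pos: [0.5177, 0.0985, 0.0402]
eef_rot: [-0.001, 0.993, 0.115, -0.0]
wrist_force: [-1.8, 6.7, 4.0]
opening: 0.282
grasp_force: 3.9
```

>>> {"op": "jog_arm", "data": {
  "series": [
    [[0,0.5,0.1,0,0,0,24],[0,0,0,0,0,0,24],[0,0,0,0,0,0,24],[0,0,0,0,0,0,24],[0,0,0,0,0,0,24],[0,0,0,0,0,0,24],[0,0,0,0,0,0,24],[0,0,0,0,0,0,24],[0,0,0,0,0,0,24],[0,0,0,0,0,0,24]]
  ]
}}

```text
time_s: 26.15
eef_pos: [0.5177, 0.0984, 0.0402]
eef_rot: [-0.001, 0.993, 0.115, -0.0]
wrist_force: [-1.6, 10.1, 3.5]
opening: 0.279
grasp_force: 4.9
```

>>> {"op": "jog_arm", "data": {
  "series": [
    [[0,0.5,0,0,0,0,24],[0,0,0,0,0,0,24],[0,0.5,0,0,0,0,24],[0,0,0,0,0,0,24],[0,0,0,0,0,0,24],[0,0,0,0,0,0,24],[0,0,0,0,0,0,24],[0,0,0,0,0,0,24],[0,0,0,0,0,0,24],[0,0,0,0,0,0,24]]
  ]
}}

```text
time_s: 27.15
eef_pos: [0.5177, 0.0983, 0.0402]
eef_rot: [-0.002, 0.993, 0.115, -0.0]
wrist_force: [-2.4, 13.3, 6.0]
opening: 0.281
grasp_force: 6.8
```

```bash
python3 -c "import look;look.go('s12')"
```

```text
t 27.15 p [0.5177 0.0983 0.0402] rack [0.0939 0.0009 0.0402] deck [-0.0091  0.0009  0.0283] yawy 0.0004 tilt [ 0.    -0.003 -1.   ] F rack [13.53 -0.72  5.97] op 24.0 g 6.8
top right 34 x [0.118 0.154] rim z at 0, slope [0.0473 0.0844] y yaw [-0.0638  0.0356]
side left 188 x [-0.003  0.156] rim z at 0, slope [ 0.058  -0.0188] y yaw [ 0.0624 -0.0029]
side right 186 x [0.003 0.155] rim z at 0, slope [ 0.0564 -0.0046] y yaw [-0.0557 -0.0086]
```

```bash
python3 - <<'E'
from h import *; from bench import ctrl
c=ctrl.camera("side");D=(cloud(c)-DO)@DR
for sg in(1,-1):
    print([(round(x,3),round(float(np.percentile(D[k][:,2],75)),4),int(k.sum())) for x in np.arange(.005,.16,.015) for k in [(abs(D[...,1]-sg*.0605-.003)<.005)&(abs(D[...,0]-x)<.0075)&(D[...,2]>.05)&(D[...,2]<.085)] if k.sum()>3])
E
```

```text
[(np.float64(0.005), 0.0603, 10), (np.float64(0.02), 0.0602, 8), (np.float64(0.035), 0.0601, 10), (np.float64(0.05), 0.06, 10), (np.float64(0.065), 0.0597, 12), (np.float64(0.08), 0.0603, 9), (np.float64(0.095), 0.0605, 12), (np.float64(0.11), 0.0596, 11), (np.float64(0.125), 0.0602, 15), (np.float64(0.14), 0.0605, 13), (np.float64(0.155), 0.0592, 18)]
[(np.float64(0.005), 0.0592, 12), (np.float64(0.02), 0.0596, 12), (np.float64(0.035), 0.06, 10), (np.float64(0.05), 0.0598, 13), (np.float64(0.065), 0.0599, 15), (np.float64(0.08), 0.0597, 13), (np.float64(0.095), 0.0594, 15), (np.float64(0.11), 0.0596, 16), (np.float64(0.125), 0.0598, 12), (np.float64(0.14), 0.0603, 14), (np.float64(0.155), 0.0586, 20)]
```

The tray is flat on the bed, rim at 60 mm along both sides. I'll tug slightly more for margin, then release.

>>> {"op": "jog_arm", "data": {
  "series": [
    [[0,0.5,0,0,0,0,24],[0,0,0,0,0,0,24],[0,0,0,0,0,0,24],[0,0,0,0,0,0,24],[0,-1,0,0,0,0,24],[0,-1,0,0,0,0,24],[0,-1,0,0,0,0,24],[0,-1.5,0,0,0,0,24],[0,-1.5,0,0,0,0,24],[0,0,0,0,0,0,24]]
  ]
}}

```text
time_s: 28.3
eef_pos: [0.517, 0.1011, 0.0399]
eef_rot: [0.0, 0.993, 0.115, -0.0]
wrist_force: [0.8, 0.6, -0.0]
opening: 0.282
grasp_force: 0.0
```

```bash
python3 -c "import look;look.go('s13')"
```

```text
t 28.3 p [0.517  0.1011 0.0399] rack [0.0969 0.001  0.0399] deck [-0.0063  0.001   0.0273] yawy 0.0005 tilt [-0.  0. -1.] F rack [ 0.36 -0.93 -0.01] op 24.1 g 0.0
top right 28 x [0.126 0.154] rim z at 0, slope [0.0557 0.0226] y yaw [-0.0573 -0.0117]
side left 188 x [-0.001  0.155] rim z at 0, slope [ 0.0575 -0.0126] y yaw [ 0.0622 -0.0001]
side right 186 x [0.001 0.155] rim z at 0, slope [ 0.0563 -0.0033] y yaw [-0.056  -0.0058]
```

>>> {"op": "jog_arm", "data": {
  "series": [
    [[0,-1,0,0,0,0,24],[0,0,-3,0,0,0,24],[0,0,-6,0,0,0,24],[0,0,-10,0,0,0,24],[0,0,-15,0,0,0,24],[0,0,-20,0,0,0,24],[0,0,-20,0,0,0,24],[0,0,-20,0,0,0,24],[0,0,-15,0,0,0,24],[0,0,0,0,0,0,24]]
  ]
}}

```text
time_s: 29.4
eef_pos: [0.5188, 0.1024, 0.1523]
eef_rot: [0.0, 0.993, 0.115, 0.003]
wrist_force: [0.9, 0.1, 0.0]
opening: 0.284
grasp_force: 0.0
```

```bash
python3 - <<'E'
import look; from h import *; from bench import ctrl
look.go('s14')
c=ctrl.camera("side");D=(cloud(c)-DO)@DR
for sg in(1,-1):
    print([round(float(np.percentile(D[k][:,2],75)),4) for x in np.arange(.005,.16,.03) for k in [(abs(D[...,1]-sg*.0605-.003)<.005)&(abs(D[...,0]-x)<.0075)&(D[...,2]>.05)&(D[...,2]<.085)] if k.sum()>3])
E
```

```text
t 29.4 p [0.5188 0.1024 0.1523] rack [ 0.0977 -0.0011  0.1523] deck [ 0.0217 -0.0011  0.1362] yawy 0.0007 tilt [ 0.006  0.002 -1.   ] F rack [-0.08 -0.87  0.05] op 24.2 g 0.0
top left 90 x [-0.003  0.14 ] rim z at 0, slope [ 0.0608 -0.0137] y yaw [0.0599 0.0096]
side left 183 x [-0.002  0.155] rim z at 0, slope [ 0.058  -0.0157] y yaw [ 0.0624 -0.0039]
side right 187 x [0.002 0.156] rim z at 0, slope [ 0.0567 -0.0051] y yaw [-0.0558 -0.0063]
[0.0599, 0.0603, 0.0596, 0.0598, 0.0601, 0.06]
[0.0593, 0.0601, 0.0597, 0.0599, 0.0598, 0.0593]
```

View pics/s14.png

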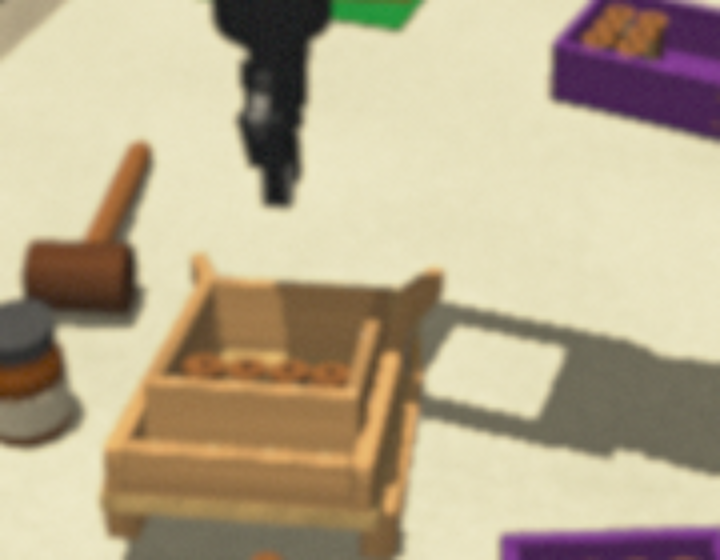

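The tray lies flat and square on the bed (crop 265,370), and the gripper is clear above it. The mallet and jar have not moved.

```bash
python3 -c "
from bench import ctrl
print(ctrl.hand_in())"
```

```text
the job is handed in; nothing more can be done
None
```

The job is handed in, with no verdict returned: the tray lies flat and square on the bed with its near edge behind the lip, was tugged back with about 15 N at the tool (an estimated 10 N at the lip), and was let go at about 29 s.

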